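# Prop out the kickstand of the slide-viewing panel and hold it upright

### The arm

A 6-joint arm with a two-finger parallel gripper is mounted at the origin on the work surface. World frame = base frame: x ahead of the robot, y to its left, z up, the work surface at z = 0. Lengths are in m, angles in rad, forces in N, time in s.
With the tool pointing down it reaches from about 0.25 to 0.725 m from the base axis. Payload 4 kg.
Tool frame: the origin (TCP) lies between the finger pads, 19 mm behind the fingertips; this is the grasp point; z points along the fingers, y is the line along which they close (so a half turn about z gives the same grasp; the last joint's range is limited). The gripper opens to 85 mm and grips with 20 to 120 N. Pads are 22 mm wide; open, the fingers measure 114 mm over their backs; the gripper's body (76 mm by 85 mm) begins 54 mm behind the grasp point. The pads swing forward as they close: fully open they stand 13 mm farther back than shut.
Start: joints at [-1.231, 0.241, 0.005, 1.335, 0, 1.571], TCP at [0.167, -0.471, 0.25] pointing down, gripper open.
Joint ranges: [-2.72, 2.72], [-1.05, 1.87], [-1.09, 1.28], [-1.99, 2.15], [-1.42, 1.44], [-3.14, 3.14]. Speed limits (rad/s): [2.79, 2.79, 3.14, 3.14, 3.14, 3.14].

### API

Orientations are given as a unit quaternion [x, y, z, w].
In Python, from workcell import get_obs, camera, job_done, silhouettes gives the robot as it stands. The module is installed in compiled form; this text tells all that it offers.
- The arm moves only by the tool drive_tool, never from a script. Its argument "increments" is a list of rows, each a list of 3 entries, a list of its own where there are three numbers: the shift along the world's x, y, z in mm, then the turn, a rotation vector about the world's x, y, z in degrees, then the opening, from 0 (shut) to 1 (fully open). A call has 1 to 8 rows; each row shifts and turns the commanded pose from where the row before left it; what a row does not reach is not made up. A row lasts 1/12 s, in which the tool goes at most 41.7 mm and 7.16 degrees, less where a joint would pass 70% of its speed; a pose out of reach is approached as far as the arm can. A call is refused whole if a number of a shift passes 41.7 or a number of a turn 7.16, either way. A call with a gripper value outside its range is refused whole. The fingers move at their own pace and stop on an object; the grip force is fixed at half the most. Time passes only in rows, so rows that do not move let the fingers close. It gives the time, the measured TCP pose, the force, the opening and the grip force at its end, in the units of the state.
- get_obs(): the state, without advancing time (a new reading comes with each control period).
- camera(name): name is "scene" or "top" or "wrist"; returns a dict with "image" (384x512x3 uint8, red, green, blue), "K" (3x3 intrinsics, pixels), "view" (4x4, takes a point from world to camera coordinates). Camera axes: x right, y down, z forward; pixel columns grow to the right and rows downward; lengths in m; the calibration is good to about 2 mm. A picture is of the moment at which its call begins. There is no depth.
- job_done(): hands the job in; it is judged then, once.
Trained networks look in a picture, given as the dict that the camera call returned (one of the last four; its "shot" number tells which), for a name from the list of things; names that differ only in an ending like _2 or _b are one class to them, and where a whole thing is asked for, a point or a joint stands for the part that bears it (a point fixed in the world has none). Each returns a list of dicts, best first, with "conf" (0 to 1); they miss things now and then, are a little off and sometimes report something else, mostly with a low value. They report only what shows in the picture. A call takes as long as a camera call.
- silhouettes(query, picture): "region" (384x512 bool, what is visible of it) and "bbox" ([left, top, right, bottom] in pixels, round what is visible of it).
The state is a dict: "clock": time; "joint_pos": joint angles; "joint_vel": joint speeds; "tau": joint torques, N m; "eef_pos": TCP position; "tool_rot": TCP orientation; "ft_force": force on the tool from outside, world axes, zero at the start; "ft_torque": the same for the moment, N m; "grip_width": finger opening in m; "grasp_force": force on a finger pad.
Only numpy, scipy, OpenCV 4.12 (cv2) and the standard library are available. Lean on these libraries where they do the work, as an engineer would, in place of code of your own. Each camera call takes 0.05 s, during which the arm holds its last target. There are 200 camera calls.

### The job

The slide-viewing light panel lies folded face down on its base: while it is lying there, flip the kickstand on its back over centre until it snaps fully out. Then grip the panel's bar handle, swing the panel up on its pivot until it stands upright with the kickstand's foot down on the base plate, and finish while still holding it upright by the handle, because it tips back when let go. Do not let the panel drop once it is up, and leave the bottles, boxes and other things around it where they stand.

Things in the scene. Friction and masses are not known exactly. Their poses are not given: they have to be found in the camera images.
- viewer: Fixed base of a folding slide-viewing light panel: white plate 12 mm thick. Origin on the table, right below the pivot pin; own z up, own y along the pin, the folded panel lies towards own -x. Plate spans own x -195 to +105 mm, y +-95 mm; two grey lugs (y +-87 mm) rise to z 70 mm.
- panel (a joint): Light panel's angle about the pivot pin: 0 = lying level on the base, face down; 1.571 = upright, handle on top; grows as the handle rises and goes towards viewer's own +x. Turns freely: unsupported it falls back to 0, even from upright (its weight lies on the folding side). With the kickstand out, its foot meets the base plate at about 1.57 and blocks (springily); else it would go on to 2.0.
- stand (a joint): Steel kickstand's angle about its hub (axis parallel to the pin): 0 = folded, leaning 15 deg up off the panel's back, tip towards the handle; 1.31 = square to the panel; 2.356 = fully out at its stop, leg towards the pivot side, 30 deg off the panel's plane. Over-centre spring (about 0.07 N m at the ends): let go below 1.1 it snaps to 0, above 1.4 to its stop.
- pivot (a point): Middle of the pivot pin, 55 mm above the table; axes as viewer's. The panel is a white slab 150 mm wide along the pin, 20 mm thick, reaching from 17 to 165 mm from the pin, 0.6 to 0.95 kg with handle; its back (upper side when lying) is 10 mm below pin level.
- handle (a point): Middle of the bar handle on the panel's free edge: round steel bar 12 mm thick, parallel to the pin, straight over 104 mm, on two side arms; 220 mm from the pin, 10 mm to its face side. Open gap of 49 mm between bar and panel edge. Panel lying: 45 mm above the table, beyond the base plate's end. Axes turn with the panel (z out of its back, x from handle to pin).
- hub (a point): Middle of the kickstand's hinge on the panel's back, 55 mm from the pivot pin, 10 mm above the panel's back (pin level), 26 mm wide between two cheeks. Axes turn with the panel.
- stand_tip (a point): Centre of the free end (black rubber foot, a 20 mm ball) of the kickstand: a round rod 10 mm thick, 102 mm from hub axis to this point. Folded, this point is about 36 mm above the panel's back and 81 mm above the table, with free space beside it; pinched by the ball it turns easily between the fingers.
- amber: loose amber glass bottle, 54 mm diameter, 115 mm tall; a bystander standing near the viewer; origin at the centre of its underside
- reagent: loose white plastic reagent bottle, 72 mm diameter, 165 mm tall; bystander; origin at the centre of its underside
- carton: loose cardboard carton 75 x 55 x 100 mm; bystander standing near the viewer; origin at the centre of its underside
- slidebox: loose flat slide box, 100 x 85 x 34 mm, grey with a white lid; bystander near the viewer; origin at the centre of its underside
- beaker: loose glass beaker, 70 mm diameter, 85 mm tall; bystander; origin at the centre of its underside
- jar: loose squat glass jar, 60 mm diameter, 70 mm tall; bystander; origin at the centre of its underside
- pack: loose flat paper pack 110 x 70 x 35 mm; bystander; origin at the centre of its underside

How it is judged:
On the way, in this order (a step that is already met when the one before it is completed fails the run):
1. the kickstand is flipped fully out while the panel still lies on its base (value of joint stand above 2.2 rad and value of joint panel below 0.25 rad), for 0.2 s.
2. the panel stands upright, held by the handle (value of joint stand above 2.2 rad and value of joint panel between 1.48 and 1.69 rad and contact force between the fingers and viewer above 2 N and distance between the grasp point and handle below 0.055 m), for 0.2 s.
At the end, for the whole second after the job is handed in: Through the last second: kickstand out (stand > 2.2), panel upright (1.48 to 1.69 rad) and still (0.1 rad/s), fingers on it with > 2 N, TCP within 55 mm of the handle bar's middle. Bystanders moved < 30 mm and not tipped; panel never fell faster than 2.5 rad/s (all of step 2 and velocity of joint panel between -0.1 and 0.1 rad/s); the arm keeps its last pose, push and grip.
It fails at once if the panel drops (velocity of joint panel below -2.5 rad/s).
It fails at once if a thing standing around is pushed away (distance of any of amber, reagent, carton, slidebox, beaker, jar, pack from where it was at the start of the episode above 0.03 m).
It fails at once if a thing standing around is knocked over (angle between any of amber, reagent, carton, slidebox, beaker, jar, pack's own z axis and vertical above 0.35 rad).
It also fails if it takes over 56 s, if anything falls off the work surface, if the arm or the gripper's body presses on something with over 40 N, if the wrist force passes 120 N, or if a joint passes its speed limit or range.

## Working session

There is one attempt and no reset: what is moved stays moved. The work goes in short steps, Python scripts to look and compute and a tool call to move; the robot and the scene stay as the last step left them, time stands still between calls to the robot, and variables do not carry over. Pictures are saved under pics/ and viewed, at most 10 in all, crops included, and the job is handed in when it is done.

Besides the shell and the picture viewer there is one more tool, called by a JSON object that holds its "op" and its "data". drive_tool: Moves the arm, as the interface text tells. Its arguments: {"type":"object","properties":{"increments":{"type":"array"}},"required":["increments"]}

```bash
mkdir -p pics
python3 - <<'E'
from workcell import *
import cv2,numpy as np,pickle
o=get_obs();print(o['clock'],o['eef_pos'],o['tool_rot'],o['joint_pos'])
for n in ['top','scene']:
    c=camera(n);cv2.imwrite(f'pics/{n}0.png',c['image'][:,:,::-1]);print(n,c['K'].tolist(),np.round(c['view'],4).tolist())
    for q in ['viewer','panel','stand','handle','stand_tip']:
        try:
            for s in silhouettes(q,c)[:2]:print(q,s['conf'],s['bbox'],s['region'].sum())
        except Exception as e:print(q,e)
    pickle.dump(c,open(n+'.pkl','wb'))
E
```

```text
0.0 [ 0.16645493 -0.47087127  0.24910896] [ 9.85598714e-01  1.69097975e-01 -1.87617820e-04 -1.00755929e-03] [-1.23098661e+00  2.41421473e-01  3.72508639e-03  1.33514949e+00
 -2.91187425e-05  1.57077711e+00]
top [[404.0621266257518, 0.0, 262.30868295583343], [0.0, 404.0621266257518, 192.09376717256214], [0.0, 0.0, 1.0]] [[0.0122, -0.9999, 0.0082, -0.0103], [-0.9946, -0.013, -0.1028, 0.5639], [0.1029, -0.0069, -0.9947, 1.4701], [0.0, 0.0, 0.0, 1.0]]
viewer 0.55 [213.8, 160.1, 302.3, 219.8] 4287
panel 0.67 [238.3, 169.5, 302.3, 210.7] 2093
stand 0.59 [251.9, 185.2, 286.4, 192.5] 99
handle 0.61 [240.7, 165.1, 304.1, 212.7] 2106
stand_tip 0.61 [256.2, 186.5, 286.7, 194.8] 123
scene [[415.8798569972163, 0.0, 253.23139033316318], [0.0, 415.8798569972163, 189.6684016917104], [0.0, 0.0, 1.0]] [[-0.3131, 0.9496, 0.0128, 0.1714], [0.5387, 0.1886, -0.8211, -0.2356], [-0.7822, -0.2502, -0.5707, 1.8079], [0.0, 0.0, 0.0, 1.0]]
viewer 0.67 [201.2, 182.1, 314.1, 242.9] 4099
viewer 0.27 [236.4, 229.7, 281.2, 265.1] 979
panel 0.92 [202.6, 182.7, 282.0, 221.4] 1905
stand 0.53 [226.5, 185.7, 261.7, 199.5] 108
stand 0.39 [275.3, 161.7, 291.0, 188.0] 325
handle 0.7 [200.8, 184.7, 278.1, 221.3] 1738
handle 0.29 [233.9, 225.8, 279.3, 265.1] 995
stand_tip 0.54 [224.7, 186.4, 260.0, 199.3] 95
```

Run:
```python
import cv2
a=cv2.imread('pics/top0.png')[120:270,160:360];b=cv2.imread('pics/scene0.png')[130:280,160:360]
cv2.imwrite('pics/both.png',cv2.resize(cv2.vconcat([a,b]),(800,1200),interpolation=cv2.INTER_CUBIC)[:, :] if 0 else cv2.resize(a,(800,600),interpolation=cv2.INTER_CUBIC))
cv2.imwrite('pics/sc.png',cv2.resize(b,(800,600),interpolation=cv2.INTER_CUBIC))
```

```text
(no output)
```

View pics/both.png

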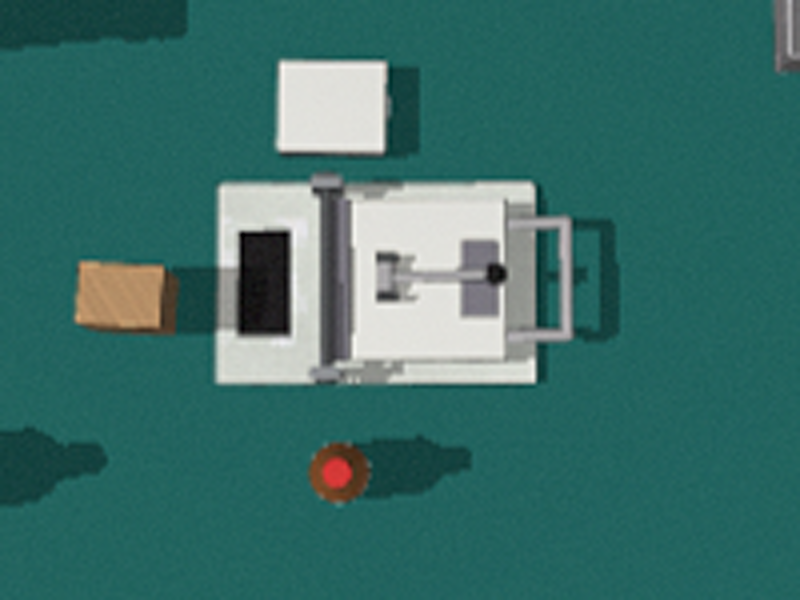

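View pics/sc.png

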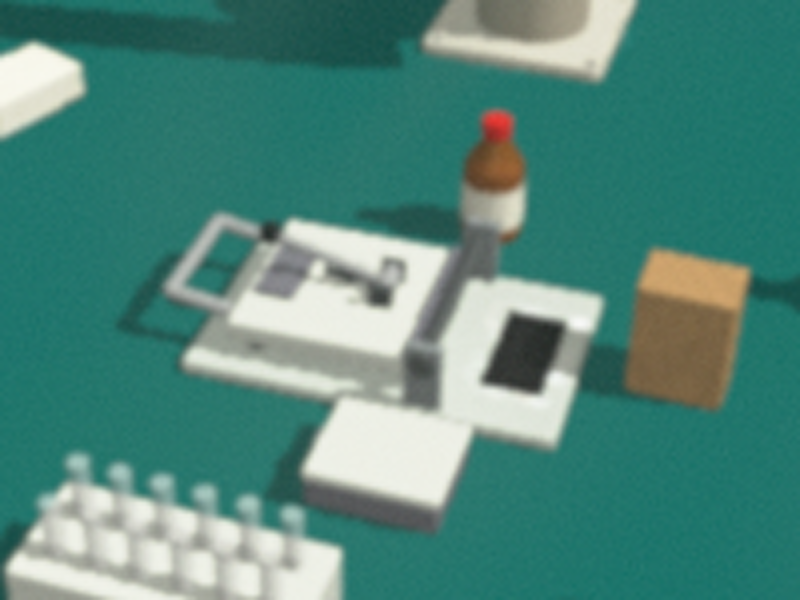

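The top crop (4x, offset 160,120) shows the folding side pointing image right (world -y). The plate corners are at (217,183), (535,183), (535,383) and (217,383), with the tip at (496,272), hub (390,275) and bar (568,278). The amber bottle stands on the robot side of the pivot, the slide box on the far side and the carton beyond the plate.

```bash
cat > h.py <<'E'
import numpy as np
def ray(c,uv,z):
    R,t=c['view'][:3,:3],c['view'][:3,3];o=-R.T@t;d=R.T@np.linalg.inv(c['K'])@np.array([*uv,1.]);return o+d*(z-o[2])/d[2]
def proj(c,p):
    q=c['view'][:3,:3]@np.asarray(p)+c['view'][:3,3];q=c['K']@q;return q[:2]/q[2]
E
python3 - <<'E'
from h import *
import pickle
from scipy.optimize import least_squares
t=pickle.load(open('top.pkl','rb'));s=pickle.load(open('scene.pkl','rb'))
# own coords
top={(217,183):(105,-95,12),(535,183):(-195,-95,12),(535,383):(-195,95,12),(217,383):(105,95,12),(496,272):(-153.5,0,81.4),(568,278):(-220,0,45),(505,198):(-165,-75,45),(505,360):(-165,75,45)}
sc={(183,360):(-195,-95,12),(556,447):(105,-95,12),(604,297):(105,95,12),(270,232):(-153.5,0,81.4)}
def W(x,p):
    c,sn=np.cos(x[2]),np.sin(x[2]);p=np.array(p)/1e3
    return np.array([x[0]+c*p[0]-sn*p[1],x[1]+sn*p[0]+c*p[1],p[2]])
def f(x):
    r=[]
    for k,p in top.items(): r+=list(proj(t,W(x,p))-(160+(k[0]-.5)/4,120+k[1]/4))
    for k,p in sc.items(): r+=list(proj(s,W(x,p))-(160+k[0]/4,130+k[1]/4))
    return r
r=least_squares(f,[.55,0,1.57],loss='soft_l1');x=r.x
print(x,np.degrees(x[2]));print(np.round(np.array(f(x)).reshape(-1,2),1).tolist())
for n,p in dict(hub=(-55,0,55),tip=(-153.5,0,81.4),handle=(-220,0,45),up_handle=(10,0,275)).items():print(n,W(x,p))
for n,uv in dict(amber=(338,472),).items():print(n,ray(t,(160+uv[0]/4,120+uv[1]/4),.115))
print('box',ray(t,(160+332/4,120+107/4),.034),'carton',ray(t,(160+120/4,120+295/4),.1))
E
```

```text
[0.57189038 0.07449592 1.58191954] 90.63731334991422
[[-0.2, -0.6], [-0.3, -0.4], [0.1, -0.1], [-0.9, -0.2], [-0.3, 0.2], [-0.8, -0.1], [-0.1, -0.3], [0.1, -0.3], [-0.7, -0.9], [-0.5, -2.5], [-0.1, -1.2], [0.1, -0.9]]
hub [0.57250214 0.01949932 0.055     ]
tip [ 0.57359775 -0.07899458  0.0814    ]
handle [ 0.57433743 -0.14549047  0.045     ]
up_handle [0.57177915 0.0844953  0.275     ]
amber [0.39492106 0.05703167 0.115     ]
box [0.73305902 0.0711818  0.034     ] carton [0.54749926 0.25230825 0.1       ]
```

{"op": "drive_tool", "data": {"increments": [[[17,16,0],[0,0,3],0.8],[[17,16,0],[0,0,3],0.8],[[17,16,0],[0,0,3],0.8],[[17,16,0],[0,0,3],0.8],[[17,16,0],[0,0,3],0.8],[[17,16,0],[0,0,3],0.8],[[17,16,0],[0,0,3],0.8],[[17,16,0],[0,0,3],0.8]]}}

```text
clock: 1.27
eef_pos: [0.3034, -0.3426, 0.2502]
tool_rot: [0.928, 0.371, 0.0, 0.0]
ft_force: [0.4, 0.4, 0.2]
grip_width: 0.0682
grasp_force: 0.0
```

{"op": "drive_tool", "data": {"increments": [[[17,16,0],[0,0,3],0.8],[[17,16,0],[0,0,3],0.8],[[17,16,0],[0,0,3],0.8],[[17,16,0],[0,0,3],0.8],[[17,16,0],[0,0,3],0.8],[[17,16,0],[0,0,3],0.8],[[17,16,0],[0,0,3],0.8],[[17,16,0],[0,0,3],0.8]]}}

```text
clock: 1.93
eef_pos: [0.4394, -0.2145, 0.2501]
tool_rot: [0.831, 0.556, 0.0, 0.0]
ft_force: [0.4, -0.4, -0.2]
grip_width: 0.0684
grasp_force: 0.0
```

{"op": "drive_tool", "data": {"increments": [[[17,17,-10],[0,0,3],0.8],[[17,17,-10],[0,0,3],0.8],[[17,17,-10],[0,0,3],0.8],[[17,17,-10],[0,0,3],0.8],[[17,17,-10],[0,0,3],0.8],[[17,17,-10],[0,0,3],0.8],[[17,17,-10],[0,0,3],0.8],[[16,17,-10],[0,0,2],0.8]]}}

```text
clock: 2.6
eef_pos: [0.5746, -0.0784, 0.1695]
tool_rot: [0.703, 0.711, 0.0, 0.0]
ft_force: [0.3, -0.1, 1.0]
grip_width: 0.0684
grasp_force: 0.0
```

Run:
```python
from workcell import *
from h import *
import cv2
c=camera('wrist');cv2.imwrite('pics/w1.png',c['image'][:,:,::-1])
print(proj(c,[.5736,-.079,.0814]),proj(c,[.5725,.0195,.055]),proj(c,[.5743,-.1455,.045]))
```

```text
[258.05562108 201.64733683] [257.97662684  43.0411782 ] [258.27779042 260.27394566]
```

View pics/w1.png

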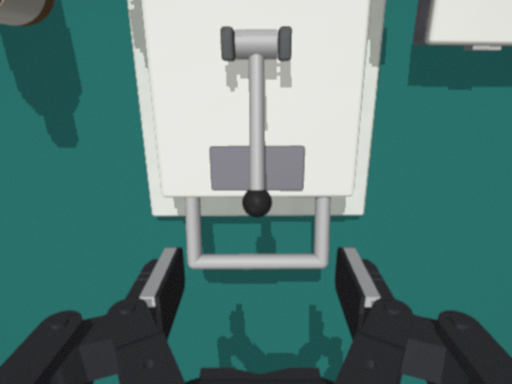

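The wrist view shows the ball at (257,202), the hub at (257,43) and the bar at (258,261), all within about 1 px of prediction. I'll descend and pinch.

{"op": "drive_tool", "data": {"increments": [[[0,0,-22],[0,0,0],0.8],[[0,0,-22],[0,0,0],0.8],[[-1,0,-22],[0,0,0],0.8],[[0,0,-20],[0,0,0],0.8],[[0,0,0],[0,0,0],0.4],[[0,0,0],[0,0,0],0.2],[[0,0,0],[0,0,0],0],[[0,0,0],[0,0,0],0]]}}

```text
clock: 3.32
eef_pos: [0.5738, -0.0797, 0.0858]
tool_rot: [0.704, 0.71, 0.001, 0.001]
ft_force: [-7.7, -0.7, 2.1]
grip_width: 0.0202
grasp_force: 4.9
```

{"op": "drive_tool", "data": {"increments": [[[0,0,0],[0,0,0],0],[[0,0,0],[0,0,0],0],[[0,0,0],[0,0,0],0],[[0,0,0],[0,0,0],0]]}}

```text
clock: 3.65
eef_pos: [0.573, -0.0798, 0.0858]
tool_rot: [0.704, 0.71, 0.0, 0.001]
ft_force: [-2.6, 0.1, 6.5]
grip_width: 0.0169
grasp_force: 58.6
```

Run:
```python
import numpy as np
# stand arc about hub (y,z), 9deg steps from 15 to 150
a=np.radians(np.arange(15,151,6.75));p=np.c_[-102*np.cos(a),102*np.sin(a)];print('arc',np.round(np.diff(p,axis=0),1).tolist(),p[0],p[-1])
t=np.radians(np.linspace(0,91,33));q=np.c_[-220*np.cos(t)-10*np.sin(t),220*np.sin(t)-10*np.cos(t)];print('panel',np.round(np.diff(q,axis=0),1).tolist(),q[-1])
```

```text
arc [[3.8, 11.4], [5.1, 10.9], [6.3, 10.2], [7.5, 9.4], [8.5, 8.4], [9.5, 7.4], [10.3, 6.2], [10.9, 5.0], [11.4, 3.6], [11.8, 2.3], [12.0, 0.9], [12.0, -0.6], [11.8, -2.0], [11.5, -3.3], [11.1, -4.7], [10.4, -5.9], [9.7, -7.1], [8.8, -8.2], [7.7, -9.2], [6.6, -10.0]] [-98.52443428  26.3995426 ] [88.33459119 51.        ]
panel [[-0.2, 10.9], [0.3, 10.9], [0.9, 10.9], [1.4, 10.8], [1.9, 10.8], [2.5, 10.6], [3.0, 10.5], [3.5, 10.4], [4.0, 10.2], [4.5, 10.0], [5.0, 9.7], [5.5, 9.5], [5.9, 9.2], [6.4, 8.9], [6.8, 8.5], [7.2, 8.2], [7.6, 7.8], [8.0, 7.4], [8.4, 7.0], [8.7, 6.6], [9.0, 6.2], [9.3, 5.7], [9.6, 5.2], [9.8, 4.8], [10.1, 4.3], [10.3, 3.8], [10.4, 3.2], [10.6, 2.7], [10.7, 2.2], [10.8, 1.7], [10.9, 1.1], [10.9, 0.6]] [ -6.15894754 220.141017  ]
```

{"op": "drive_tool", "data": {"increments": [[[0,4,11.4],[0,0,0],0],[[0,5,11],[0,0,0],0],[[0,6.3,10],[0,0,0],0],[[0,7.5,9.4],[0,0,0],0],[[0,8.5,8.4],[0,0,0],0],[[0,9.5,7.4],[0,0,0],0],[[0,10.3,6.2],[0,0,0],0],[[0,11,5],[0,0,0],0]]}}

```text
clock: 4.32
eef_pos: [0.5722, -0.0174, 0.1543]
tool_rot: [0.704, 0.71, -0.001, 0.001]
ft_force: [-4.0, -2.4, 2.4]
grip_width: 0.0169
grasp_force: 63.3
```

Run:
```python
from workcell import *
import cv2
c=camera('wrist')['image'][:,:,::-1]; s=camera('scene')['image'][130:280,160:360,::-1]
cv2.imwrite('pics/m1.png',cv2.hconcat([cv2.resize(c,(400,300)),cv2.resize(s,(400,300))]))
```

```text
(no output)
```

View pics/m1.png

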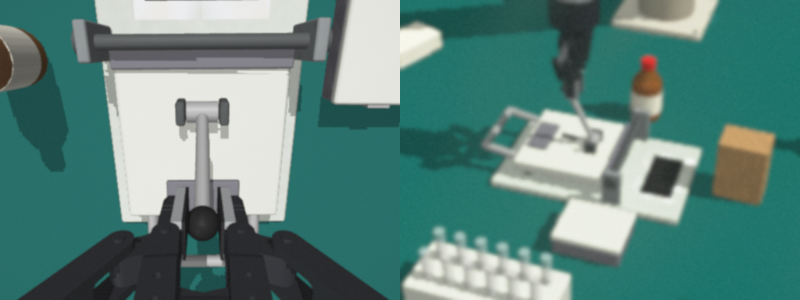

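The ball is pinched and the leg is rising, with the panel still flat. I'll carry on along the arc.

{"op": "drive_tool", "data": {"increments": [[[0,11.4,3.6],[0,0,0],0],[[0,11.8,2.3],[0,0,0],0],[[0,12,1],[0,0,0],0],[[0,12,-0.6],[0,0,0],0],[[0,11.8,-2],[0,0,0],0],[[0,11.5,-3.3],[0,0,0],0],[[0,11,-4.7],[0,0,0],0],[[0,10.4,-6],[0,0,0],0]]}}

```text
clock: 5.08
eef_pos: [0.5728, 0.076, 0.1427]
tool_rot: [0.704, 0.71, 0.0, 0.0]
ft_force: [0.6, -0.4, -0.8]
grip_width: -0.0001
grasp_force: 0.0
```

{"op": "drive_tool", "data": {"increments": [[[0,9.7,-7],[0,0,0],0],[[0,8.8,-8.2],[0,0,0],0],[[0,5,-6],[0,0,0],0],[[0,0,0],[0,0,0],0.3],[[0,0,0],[0,0,0],0.6],[[0,0,0],[0,0,0],0.8],[[0,0,0],[0,0,0],0.8],[[0,0,0],[0,0,0],0.8]]}}

```text
clock: 5.75
eef_pos: [0.573, 0.0976, 0.1224]
tool_rot: [0.705, 0.71, 0.0, 0.0]
ft_force: [-0.6, 1.4, 0.4]
grip_width: 0.0608
grasp_force: 0.0
```

{"op": "drive_tool", "data": {"increments": [[[0,0,10],[0,0,0],0.8],[[0,0,25],[0,0,0],0.8],[[0,0,30],[0,0,0],0.8],[[0,0,20],[0,0,0],0.8],[[0,0,10],[0,0,0],0.8]]}}

```text
clock: 6.17
eef_pos: [0.5744, 0.0981, 0.2215]
tool_rot: [0.704, 0.71, 0.003, 0.002]
ft_force: [0.2, 0.3, -0.2]
grip_width: 0.0683
grasp_force: 0.0
```

Run:
```python
from workcell import *
import cv2
print(get_obs()['joint_pos'])
c=camera('wrist')['image'][:,:,::-1]; s=camera('scene')['image'][130:280,160:360,::-1]
cv2.imwrite('pics/m2.png',cv2.hconcat([cv2.resize(c,(400,300)),cv2.resize(s,(400,300))]))
```

```text
[ 1.69164977e-01  4.12760274e-01  1.73896222e-01  1.32516236e+00
 -6.40628780e-06  1.73224479e+00]
```

View pics/m2.png

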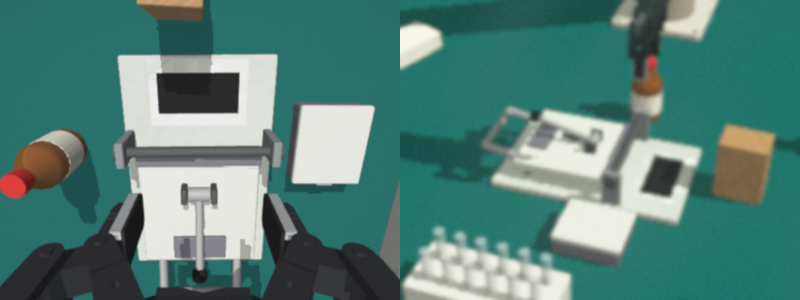

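The picture shows the stand folded again: the ball squeezed out because the pinch sat about 4 mm too high. I'll go back and grip deeper.

{"op": "drive_tool", "data": {"increments": [[[0,-25,-8],[0,0,0],0.8],[[0,-25,-8],[0,0,0],0.8],[[0,-25,-8],[0,0,0],0.8],[[0,-25,-8],[0,0,0],0.8],[[0,-25,-8],[0,0,0],0.8],[[0,-25,-8],[0,0,0],0.8],[[0,-25,-8],[0,0,0],0.8],[[0,-2,0],[0,0,0],0.8]]}}

```text
clock: 6.93
eef_pos: [0.5702, -0.0827, 0.1572]
tool_rot: [0.706, 0.708, -0.003, -0.002]
ft_force: [-0.3, -0.7, 0.5]
grip_width: 0.0684
grasp_force: 0.0
```

{"op": "drive_tool", "data": {"increments": [[[0,0,-20],[0,0,0],0.7],[[0,0,-20],[0,0,0],0.6],[[0,0,-20],[0,0,0],0.6],[[0,0,-20],[0,0,0],0.6],[[0,0,-8],[0,0,0],0.6],[[0,0,-4],[0,0,0],0.6],[[0,0,0],[0,0,0],0.6],[[0,0,0],[0,0,0],0.6]]}}

```text
clock: 7.6
eef_pos: [0.5731, -0.0788, 0.0694]
tool_rot: [0.704, 0.71, 0.0, 0.0]
ft_force: [0.0, 0.3, -0.2]
grip_width: 0.051
grasp_force: 0.0
```

{"op": "drive_tool", "data": {"increments": [[[0,0,5],[0,0,0],0.4],[[0,0,0],[0,0,0],0.3],[[0,0,0],[0,0,0],0.2],[[0,0,0],[0,0,0],0.1],[[0,0,0],[0,0,0],0.1],[[0,0,0],[0,0,0],0.1],[[0,0,0],[0,0,0],0.1],[[0,0,0],[0,0,0],0.1]]}}

```text
clock: 8.27
eef_pos: [0.5729, -0.0792, 0.0758]
tool_rot: [0.704, 0.71, 0.0, 0.001]
ft_force: [-2.6, -0.1, 5.9]
grip_width: 0.0178
grasp_force: 58.3
```

{"op": "drive_tool", "data": {"increments": [[[0,2,6],[0,0,0],0.1],[[0,2,5.4],[0,0,0],0.1],[[0,2.5,5.5],[0,0,0],0.1],[[0,2.5,5.5],[0,0,0],0.1],[[0,3,5],[0,0,0],0.1],[[0,3.3,5],[0,0,0],0.1],[[0,3.6,4.8],[0,0,0],0.1],[[0,4,4.6],[0,0,0],0.1]]}}

```text
clock: 8.93
eef_pos: [0.5725, -0.0558, 0.1163]
tool_rot: [0.704, 0.71, -0.0, 0.0]
ft_force: [-0.0, -2.7, -1.0]
grip_width: 0.0176
grasp_force: 58.7
```

{"op": "drive_tool", "data": {"increments": [[[0,4.2,4.3],[0,0,0],0.1],[[0,4.3,4.1],[0,0,0],0.1],[[0,4.7,3.8],[0,0,0],0.1],[[0,4.8,3.6],[0,0,0],0.1],[[0,5,3.3],[0,0,0],0.1],[[0,5.3,2.9],[0,0,0],0.1],[[0,5.4,2.6],[0,0,0],0.1],[[0,5.5,2.4],[0,0,0],0.1]]}}

```text
clock: 9.6
eef_pos: [0.5722, -0.017, 0.1443]
tool_rot: [0.704, 0.71, -0.001, 0.001]
ft_force: [-5.4, -6.1, 8.9]
grip_width: 0.0174
grasp_force: 63.9
```

{"op": "drive_tool", "data": {"increments": [[[0,5.6,2.2],[0,0,0],0.1],[[0,5.7,1.8],[0,0,0],0.1],[[0,5.8,1.4],[0,0,0],0.1],[[0,5.9,1],[0,0,0],0.1],[[0,6,0.7],[0,0,0],0.1],[[0,6,0.3],[0,0,0],0.1],[[0,6,-0.2],[0,0,0],0.1],[[0,6,-0.5],[0,0,0],0.1]]}}

```text
clock: 10.27
eef_pos: [0.5714, 0.0319, 0.1503]
tool_rot: [0.704, 0.71, 0.0, -0.001]
ft_force: [-5.0, 0.2, 4.6]
grip_width: 0.0175
grasp_force: 65.7
```

{"op": "drive_tool", "data": {"increments": [[[0,6,-0.9],[0,0,0],0.1],[[0,5.8,-1.2],[0,0,0],0.1],[[0,5.8,-1.5],[0,0,0],0.1],[[0,5.7,-1.8],[0,0,0],0.1],[[0,5.6,-2.2],[0,0,0],0.1],[[0,5.5,-2.5],[0,0,0],0.1],[[0,5.3,-2.8],[0,0,0],0.1],[[0,5.1,-3.1],[0,0,0],0.1]]}}

```text
clock: 10.93
eef_pos: [0.5709, 0.0771, 0.1332]
tool_rot: [0.704, 0.711, -0.0, -0.002]
ft_force: [-7.0, 3.1, 6.5]
grip_width: 0.0173
grasp_force: 66.8
```

{"op": "drive_tool", "data": {"increments": [[[0,4.9,-3.4],[0,0,0],0.1],[[0,4.8,-3.6],[0,0,0],0.1],[[0,4.5,-4],[0,0,0],0.1],[[0,0,0],[0,0,0],0.1],[[0,0,0],[0,0,0],0.4],[[0,0,0],[0,0,0],0.6],[[0,0,0],[0,0,0],0.8],[[0,0,0],[0,0,0],0.8]]}}

```text
clock: 11.6
eef_pos: [0.5734, 0.0894, 0.1227]
tool_rot: [0.704, 0.71, 0.001, 0.0]
ft_force: [0.1, -0.7, 0.1]
grip_width: 0.0654
grasp_force: 0.0
```

{"op": "drive_tool", "data": {"increments": [[[0,0,10],[0,0,0],0.8],[[0,0,25],[0,0,0],0.8],[[0,0,30],[0,0,0],0.8],[[0,0,20],[0,0,0],0.8],[[0,0,10],[0,0,0],0.8]]}}

```text
clock: 12.02
eef_pos: [0.5745, 0.0893, 0.2219]
tool_rot: [0.704, 0.71, 0.003, 0.002]
ft_force: [0.5, 0.3, 0.5]
grip_width: 0.0683
grasp_force: 0.0
```

Run:
```python
from workcell import *
import cv2
c=camera('wrist')['image'][:,:,::-1]; s=camera('scene')['image'][130:280,160:360,::-1]
cv2.imwrite('pics/m3.png',cv2.hconcat([cv2.resize(c,(400,300)),cv2.resize(s,(400,300))]))
```

```text
(no output)
```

View pics/m3.png

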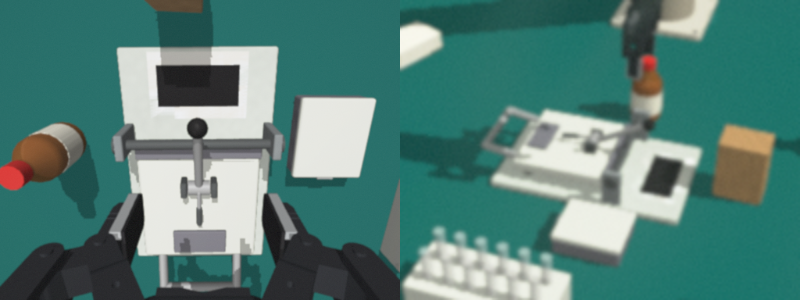

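The stand is out: the ball now lies past the pin, on the far side of it. Next I'll move over to the handle and turn the gripper 90°.

{"op": "drive_tool", "data": {"increments": [[[0,-14.7,0],[0,0,5.6],0.8],[[0,-14.7,0],[0,0,5.6],0.7],[[0,-14.7,0],[0,0,5.6],0.6],[[0,-14.7,0],[0,0,5.6],0.5],[[0,-14.7,0],[0,0,5.6],0.5],[[0,-14.7,0],[0,0,5.6],0.5],[[0,-14.7,0],[0,0,5.6],0.5],[[0,-14.7,0],[0,0,5.6],0.5]]}}

```text
clock: 12.78
eef_pos: [0.5716, -0.0291, 0.2154]
tool_rot: [0.378, 0.926, -0.001, -0.002]
ft_force: [0.1, 0.8, -0.2]
grip_width: 0.0429
grasp_force: 0.0
```

{"op": "drive_tool", "data": {"increments": [[[0,-14.7,-8],[0,0,5.6],0.5],[[0,-14.7,-8],[0,0,5.6],0.5],[[0,-14.7,-8],[0,0,5.6],0.5],[[0,-14.7,-8],[0,0,5.6],0.5],[[0,-14.7,-8],[0,0,5.6],0.5],[[0,-14.7,-8],[0,0,5.6],0.5],[[0,-14.7,-8],[0,0,5.7],0.5],[[0,-14.5,0],[0,0,5.7],0.5]]}}

```text
clock: 13.45
eef_pos: [0.5704, -0.1461, 0.1574]
tool_rot: [-0.005, 1.0, 0.001, -0.003]
ft_force: [-0.2, 0.6, -0.5]
grip_width: 0.0424
grasp_force: 0.0
```

{"op": "drive_tool", "data": {"increments": [[[0,0,0],[0,0,0],0.5],[[0,0,0],[0,0,0],0.5]]}}

```text
clock: 13.62
eef_pos: [0.5717, -0.1461, 0.1597]
tool_rot: [-0.0, 1.0, 0.001, -0.001]
ft_force: [0.4, -0.3, -0.4]
grip_width: 0.0427
grasp_force: 0.0
```

Run:
```python
from workcell import *
from h import *
import cv2
o=get_obs();print(o['joint_pos'],o['eef_pos'])
c=camera('wrist');print(proj(c,[.5743,-.1455,.045]));cv2.imwrite('pics/w4.png',c['image'][:,:,::-1])
```

```text
[-2.50368843e-01  4.70285638e-01  9.91093957e-02  1.20252104e+00
  4.47414963e-04 -2.51321555e-01] [ 0.57169577 -0.14607101  0.15973826]
[260.36156878 191.51020931]
```

View pics/w4.png

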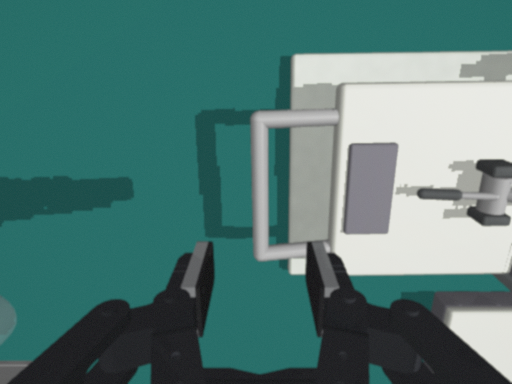

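The bar middle is at (261,188) against a predicted (260,191), and the fingers straddle it. I'll descend and grip.

{"op": "drive_tool", "data": {"increments": [[[1,0,-20],[0,0,0],0.5],[[1,0,-20],[0,0,0],0.5],[[0,0,-20],[0,0,0],0.5],[[0,0,-20],[0,0,0],0.5],[[0,0,-20],[0,0,0],0.5],[[0,0,-15],[0,0,0],0.5],[[0,0,0],[0,0,0],0.5],[[0,0,0],[0,0,0],0.5]]}}

```text
clock: 14.33
eef_pos: [0.5739, -0.1446, 0.0457]
tool_rot: [-0.002, 1.0, 0.0, -0.001]
ft_force: [0.2, 0.7, 0.8]
grip_width: 0.043
grasp_force: 0.0
```

{"op": "drive_tool", "data": {"increments": [[[0,0,0],[0,0,0],0.3],[[0,0,0],[0,0,0],0.2],[[0,0,0],[0,0,0],0.1],[[0,0,0],[0,0,0],0],[[0,0,0],[0,0,0],0],[[0,0,0],[0,0,0],0]]}}

```text
clock: 14.83
eef_pos: [0.5759, -0.1459, 0.0482]
tool_rot: [-0.002, 1.0, -0.0, 0.002]
ft_force: [-0.8, 1.4, 5.6]
grip_width: 0.0097
grasp_force: 58.7
```

{"op": "drive_tool", "data": {"increments": [[[0,0,0],[0,0,0],0.3],[[0,0,-3],[0,0,0],0.3],[[0,0,-4],[0,0,0],0.3],[[0,0,0],[0,0,0],0.2],[[0,0,0],[0,0,0],0],[[0,0,0],[0,0,0],0],[[0,0,0],[0,0,0],0],[[0,0,0],[0,0,0],0]]}}

```text
clock: 15.5
eef_pos: [0.5737, -0.1459, 0.0386]
tool_rot: [-0.002, 1.0, 0.0, -0.001]
ft_force: [-1.8, -0.7, -2.8]
grip_width: 0.0099
grasp_force: 58.3
```

{"op": "drive_tool", "data": {"increments": [[[0,0,5.5],[-0.5,0,0],0],[[0,0,5.5],[-0.5,0,0],0],[[0,0,5.5],[-0.5,0,0],0],[[0,0.3,5.4],[-0.5,0,0],0],[[0,0.4,5.5],[-0.5,0,0],0],[[0,0.5,5.4],[-0.5,0,0],0],[[0,0.7,5.4],[-0.5,0,0],0],[[0,0.7,5.4],[-0.5,0,0],0]]}}

```text
clock: 16.17
eef_pos: [0.5737, -0.1438, 0.0836]
tool_rot: [-0.002, 0.999, -0.036, -0.001]
ft_force: [-4.9, -4.7, -3.8]
grip_width: 0.0102
grasp_force: 58.2
```

{"op": "drive_tool", "data": {"increments": [[[0,1.9,10.8],[-1,0,0],0],[[0,2.5,10.6],[-1,0,0],0],[[0,3,10.5],[-1,0,0],0],[[0,3.5,10.4],[-1,0,0],0],[[0,4,10.2],[-1,0,0],0],[[0,4.5,10],[-1,0,0],0],[[0,5,9.7],[-1,0,0],0],[[0,5.5,9.5],[-1,0,0],0]]}}

```text
clock: 16.83
eef_pos: [0.5732, -0.1142, 0.1662]
tool_rot: [-0.002, 0.994, -0.106, -0.001]
ft_force: [-6.7, -5.6, -1.3]
grip_width: 0.01
grasp_force: 58.3
```

{"op": "drive_tool", "data": {"increments": [[[0,5.9,9.2],[-1,0,0],0],[[0,6.4,8.9],[-1,0,0],0],[[0,6.8,8.5],[-1,0,0],0],[[0,7.2,8.2],[-1,0,0],0],[[0,7.6,7.8],[-1,0,0],0],[[0,8,7.4],[-1,0,0],0],[[0,0,0],[0,0,0],0]]}}

```text
clock: 17.42
eef_pos: [0.5727, -0.0714, 0.2177]
tool_rot: [-0.003, 0.987, -0.158, -0.001]
ft_force: [-9.2, -7.4, 2.5]
grip_width: 0.0101
grasp_force: 58.8
```

{"op": "drive_tool", "data": {"increments": [[[0,8.4,7],[-1,0,0],0],[[0,8.7,6.6],[-1,0,0],0],[[0,9,6.2],[-1,0,0],0],[[0,9.3,5.7],[-1,0,0],0],[[0,9.6,5.2],[-1,0,0],0],[[0,9.8,4.8],[-1,0,0],0],[[0,10.1,4.3],[-1,0,0],0],[[0,0,0],[0,0,0],0]]}}

```text
clock: 18.08
eef_pos: [0.5717, -0.0063, 0.2582]
tool_rot: [-0.003, 0.976, -0.218, -0.002]
ft_force: [-13.8, -5.9, 8.9]
grip_width: 0.01
grasp_force: 59.0
```

{"op": "drive_tool", "data": {"increments": [[[0,10.3,3.8],[-1,0,0],0],[[0,10.4,3.2],[-1,0,0],0],[[0,10.6,2.7],[-1,0,0],0],[[0,10.7,2.2],[-1,0,0],0],[[0,0,0],[0,0,0],0]]}}

```text
clock: 18.5
eef_pos: [0.5712, 0.0359, 0.2703]
tool_rot: [-0.004, 0.968, -0.252, -0.002]
ft_force: [-16.7, -4.8, 11.9]
grip_width: 0.0102
grasp_force: 59.4
```

{"op": "drive_tool", "data": {"increments": [[[-0.6,9,2],[-1,0,0],0],[[-0.6,8,1.5],[-1,0,0],0],[[-0.6,7,1],[-1,0,0],0],[[0,2,0],[0,0,0],0],[[0,0,0],[0,0,0],0],[[0,0,0],[0,0,0],0]]}}

```text
clock: 19.0
eef_pos: [0.5707, 0.0618, 0.2737]
tool_rot: [-0.003, 0.961, -0.276, -0.001]
ft_force: [-9.9, -3.1, 5.9]
grip_width: 0.0101
grasp_force: 59.3
```

Run:
```python
from workcell import *
import cv2
t=camera('top')['image'][120:270,160:360,::-1]; s=camera('scene')['image'][100:250,160:360,::-1]
cv2.imwrite('pics/m5.png',cv2.hconcat([cv2.resize(t,(400,300)),cv2.resize(s,(400,300))]))
```

```text
(no output)
```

View pics/m5.png

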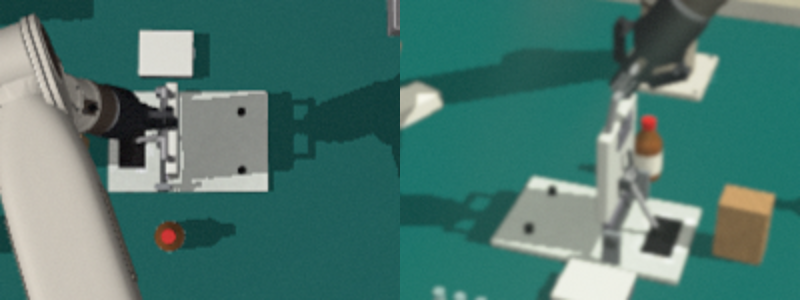

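The panel stands upright and the kickstand foot is at the pad on the base plate. I'll nudge gently to confirm contact.

{"op": "drive_tool", "data": {"increments": [[[0,1.5,0],[0,0,0],0],[[0,1.5,0],[0,0,0],0],[[0,0,0],[0,0,0],0],[[0,0,0],[0,0,0],0],[[0,0,0],[0,0,0],0],[[0,0,0],[0,0,0],0]]}}

```text
clock: 19.6
eef_pos: [0.5707, 0.0642, 0.2738]
tool_rot: [-0.003, 0.961, -0.276, -0.001]
ft_force: [-10.7, -3.5, 6.1]
grip_width: 0.01
grasp_force: 59.3
```

{"op": "drive_tool", "data": {"increments": [[[0,1.5,0],[0,0,0],0],[[0,1.5,0],[0,0,0],0],[[0,0,0],[0,0,0],0],[[0,0,0],[0,0,0],0],[[0,0,0],[0,0,0],0],[[0,0,0],[0,0,0],0]]}}

```text
clock: 20.1
eef_pos: [0.5706, 0.0668, 0.2739]
tool_rot: [-0.003, 0.961, -0.276, -0.001]
ft_force: [-10.4, -6.1, 5.5]
grip_width: 0.0101
grasp_force: 59.3
```

Run:
```python
from workcell import *
print(get_obs()['joint_vel'].round(4));print(job_done())
```

```text
[ 0.0019  0.0008 -0.0009 -0.0008 -0.0008  0.0011]
the job is handed in; nothing more can be done
None
```

I handed the job in with the kickstand flipped out, the panel standing upright at about 1.6 rad (my estimate from the tool pose), its foot pressing the base plate, and the gripper still holding the handle. The first pinch on the kickstand slipped, so it took two tries. The nearby amber bottle, slide box and carton look undisturbed. The final verdict was not shown to me.

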